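# Change the filter in the beam of an optical bench

## Robot

A 6-joint arm with a two-finger parallel gripper is mounted at the origin on the work surface. World frame = base frame: x ahead of the robot, y to its left, z up, the work surface at z = 0. Lengths are in mm, angles in rad, forces in N, time in s.
With the tool pointing down it reaches from about 350 to 975 mm from the base axis. Payload 17.4 kg.
Tool frame: the origin (TCP) lies between the finger pads; the fingertips stand 11 mm ahead of it and the grasp point (between the pads) lies 8 mm behind it; x points along the fingers, y is the direction in which the jaws open and shut, and the axes are right-handed (so a half turn about x gives the same grasp; the last joint's range is limited). The gripper opens to 85 mm and grips with 20 to 120 N. Pads are 22 mm wide; open, the fingers measure 114 mm over their backs; the gripper's body (76 mm by 85 mm) begins 54 mm behind the grasp point. The pads swing forward as they close: fully open they stand 13 mm farther back than shut.
Start: joints at [1.186, 0.116, 1.442, -0, 1.584, -0.038], TCP at [229.434, 634.817, 242.303] pointing down, gripper open.
Joint ranges: [-2.83, 2.83], [-0.83, 2.19], [0.07, 2.5], [-1.14, 4.28], [0.01, 3], [-2.97, 2.97]. Speed limits (rad/s): [1.89, 1.89, 2.22, 3.14, 3.14, 3.14].

## Interface

Orientations are given as a rotation vector (axis times angle).
In Python, from rig import r gives the robot as it stands.
- The arm moves only by the tool apply_moves, never from a script. Its argument "plan" is a list of rows, each a list of 3 entries, a list of its own where there are three numbers: the turn, a rotation vector about the tool's x, y, z in degrees, then the shift along the tool's x, y, z in mm, then the opening in per cent of the stroke, from 0 (shut) to 100 (fully open). A call has 1 to 20 rows; each row shifts and turns the commanded pose from where the row before left it, along the tool's axes as they then stand; what a row does not reach is not made up. A row lasts 1/8 s, in which the tool goes at most 62.5 mm and 10.7 degrees, less where a joint would pass 70% of its speed; a pose out of reach is approached as far as the arm can. A call is refused whole if a number of a shift passes 62.5 or a number of a turn 10.7, either way. A call with a gripper value outside its range is refused whole. The fingers move at their own pace and stop on an object; the grip force is fixed at half the most. Time passes only in rows, so rows that do not move let the fingers close. It gives the time, the measured TCP pose, the force and the opening at its end, in the units of the state.
- r.observe(): the state, without advancing time (a new reading comes with each control period).
- r.camera(name): name is "scene" or "top"; returns the picture (384x512x3 uint8, blue, green, red); there is no depth.
- r.get_calibration(name): a dict with "fx", "fy", "cx", "cy" (pixels), "R" (3x3) and "t" (3): a world point X has camera coordinates R X + t. Camera axes: x right, y down, z forward; pixel columns grow to the right and rows downward; lengths in mm; the calibration is good to about 2 mm. A picture is of the moment at which its call begins. get_calibration takes no time and is no camera call.
- r.finish_job(): hands the job in, once; it reports no verdict.
The state is a dict: "time_s": time; "joint_positions": joint angles; "joint_velocities": joint speeds; "joint_efforts": joint torques, N m; "tool_pos": TCP position; "tcp_rot": TCP orientation; "force": force on the tool from outside, world axes, zero at the start; "torque": the same for the moment, N m; "opening": finger opening in mm.
Only numpy, scipy, OpenCV 4.12 (cv2) and the standard library are available. Lean on these libraries where they do the work, as an engineer would, in place of code of your own. Each camera call takes 0.05 s, during which the arm holds its last target. There are 200 camera calls.

## Task

Change the filter in the light path of the optical bench from amber to green. Press the amber slide's release pad down so that the amber slide springs out, and push the green slide by its knob all the way in to its stop and let it go, so that it springs back onto its catch and stays there half-way in. Only press and push with the fingertips: do not take a knob between the fingers, and leave the things lying around the bench where they are.

Things in the scene. Friction and masses are not known exactly. Their poses are not given: they have to be found in the camera images.
- green_unit: fixed filter unit with green knob and pad, on the rail: black box 92 (x) x 38 (y) x 62 on a post, top 146 above the table. Origin on the table under the box's middle; front face at x = -46. Its x axis is its slide's push-in direction (level, away from the robot), y runs along the rail, z up. In front of it are only its bar and knob and loose things under 75 high; fittings beside it reach 172
- green_slide (a joint): travel of the green slide, m, along its unit's +x: 0 sprung out, 0.030 held by its catch (filter in the beam), 0.044 fully in at its stop pin. A spring drives it out: 2.5 N at 0, 5.1 N at 0.044; pushing in takes up to 6 N. Let go from beyond 0.031 it returns to 0.030 and stays; from there it only comes out when its pad is pressed. Starts at 0
- green_knob (a point): centre of the round green knob on the outer end of the slide's bar: disc of diameter 26, 12 thick along the unit's x; the flat face to push lies 6 from this point towards the unit's -x. 115 above the table, at x = -112 + travel, y = 0 (mm) of the unit. Behind it a bar 6 wide, 16 high leads into the box
- green_pad (a point): centre of the top of the green release pad, front end of the catch lever on top of the box: 20 (unit's x) x 22 (y), 161 above the table, at x = -37, y = 0 of the unit. Pressed straight down about 7 mm (3 to 4 N, then a rigid end stop) it lifts the catch and the slide springs out; it springs up again when left
- amber_unit: fixed filter unit with amber knob and pad, on the rail: black box 92 (x) x 38 (y) x 62 on a post, top 146 above the table. Origin on the table under the box's middle; front face at x = -46. Its x axis is its slide's push-in direction (level, away from the robot), y runs along the rail, z up. In front of it are only its bar and knob and loose things under 75 high; fittings beside it reach 172
- amber_slide (a joint): travel of the amber slide, m, along its unit's +x: 0 sprung out, 0.030 held by its catch (filter in the beam), 0.044 fully in at its stop pin. A spring drives it out: 2.5 N at 0, 5.1 N at 0.044; pushing in takes up to 6 N. Let go from beyond 0.031 it returns to 0.030 and stays; from there it only comes out when its pad is pressed. Starts held at 0.030
- amber_knob (a point): centre of the round amber knob on the outer end of the slide's bar: disc of diameter 26, 12 thick along the unit's x; the flat face to push lies 6 from this point towards the unit's -x. 115 above the table, at x = -112 + travel, y = 0 (mm) of the unit. Behind it a bar 6 wide, 16 high leads into the box
- amber_pad (a point): centre of the top of the amber release pad, front end of the catch lever on top of the box: 20 (unit's x) x 22 (y), 161 above the table, at x = -37, y = 0 of the unit. Pressed straight down about 7 mm (3 to 4 N, then a rigid end stop) it lifts the catch and the slide springs out; it springs up again when left
- cleaner_mid (a point): middle of a loose amber lens-cleaner bottle, 34 diameter, 72 high, standing in front of the bench between the two units; bystander
- driver: loose red-handled screwdriver 150 long lying in front of the bench, origin under its middle, length along its x; bystander
- spare_filter_mid (a point): middle of a loose blue spare filter in a black ring, 32 diameter, 8 high, lying flat in front of the lamp end; bystander
- slide_box_mid (a point): middle of a loose blue specimen-slide box with cream lid, 35 x 87 x 29 high, in front of the microscope end; bystander

How it is judged (in metres and radians):
On the way:
1. the green slide is pushed all the way in to its stop (value of joint green_slide above 0.04 m), for 0.1 s.
At the end, for the whole second after the job is handed in: The green slide rests on its catch at mid travel (30 mm in, within 3 mm) and the amber slide is sprung fully out (within 4 mm), both left alone; before that the green slide was pushed to within 4 mm of its stop (value of joint green_slide between 0.027 and 0.033 m and value of joint amber_slide below 0.004 m and velocity of joint green_slide between -0.01 and 0.01 m/s); the robot touches nothing.
It fails at once if a coloured knob is taken between the fingers ((x of the grasp point in the frame of green_knob between -0.005 and 0.005 m and y of the grasp point in the frame of green_knob between -0.009 and 0.009 m and z of the grasp point in the frame of green_knob between -0.01 and 0.01 m) or (x of the grasp point in the frame of amber_knob between -0.005 and 0.005 m and y of the grasp point in the frame of amber_knob between -0.009 and 0.009 m and z of the grasp point in the frame of amber_knob between -0.01 and 0.01 m)).
It fails at once if a loose thing around the bench (bottle, screwdriver, spare filter, slide box) is moved more than 15 mm or lifted (distance of any of cleaner_mid, driver, spare_filter_mid, slide_box_mid from where it was at the start of the episode above 0.015 m).
It also fails if it takes over 43 s, if anything falls off the work surface, if the arm or the gripper's body presses on something with over 40 N, if the wrist force passes 120 N, or if a joint passes its speed limit or range.

## Working session

There is one attempt and no reset: what is moved stays moved. The work goes in short steps, Python scripts to look and compute and a tool call to move; the robot and the scene stay as the last step left them, time stands still between calls to the robot, and variables do not carry over. Pictures are saved under pics/ and viewed, about 8 in all and at most 12, crops included, and the job is handed in when it is done.

Besides the shell and the picture viewer there is one more tool, called after "Call:" as a command line: name --argument value ..., lists and objects as JSON in quotes. apply_moves: Moves the arm, as the interface text tells. Its arguments: {"type":"object","properties":{"plan":{"type":"array"}},"required":["plan"]}

```bash
mkdir -p pics; ls; python3 - <<'E'
from rig import r
import cv2
print(r.observe())
for n in("scene","top"):
    cv2.imwrite(f"pics/{n}0.png",r.camera(n)); c=r.get_calibration(n); print(n,c)
E
```

```text
pics
{'time_s': 0.0, 'joint_positions': array([ 1.18620035e+00,  1.16511891e-01,  1.44228815e+00,  1.02211051e-05,
        1.58402311e+00, -3.78093724e-02]), 'joint_velocities': array([ 0.00040684,  0.00050505, -0.00037033, -0.0008854 ,  0.00085913,
        0.00019368]), 'joint_efforts': array([ 1.17244850e-03, -7.31969404e+01, -6.32510304e+01,  1.19822616e-05,
        6.01033971e-03, -1.61090206e-04]), 'tool_pos': array([229.35777065, 634.63697237, 241.53049273]), 'tcp_rot': array([ 0.27118139,  1.5538815 , -0.27307578]), 'force': array([0.64036091, 0.00827104, 0.52194449]), 'torque': array([ 0.02461216, -0.01694444,  0.01334631]), 'opening': 85.35288174749874}
scene {'fx': 485.9159564780214, 'fy': 485.9159564780214, 'cx': 257.8847766142448, 'cy': 187.30406499221382, 'R': array([[-0.80720573,  0.59007768, -0.01507467],
       [ 0.46439143,  0.61909252, -0.63329697],
       [-0.36436179, -0.51820149, -0.77376205]]), 't': array([ 438.62344735, -163.61707749, 1262.29446112])}
top {'fx': 490.75265524349015, 'fy': 490.75265524349015, 'cx': 255.66699709981583, 'cy': 197.34747006775567, 'R': array([[ 0.01854061, -0.99973225,  0.01384496],
       [-0.99420788, -0.0199008 , -0.10561555],
       [ 0.1058628 , -0.01180659, -0.99431065]]), 't': array([ -43.19554645,  564.67001372, 1084.38828884])}
```

View pics/scene0.png

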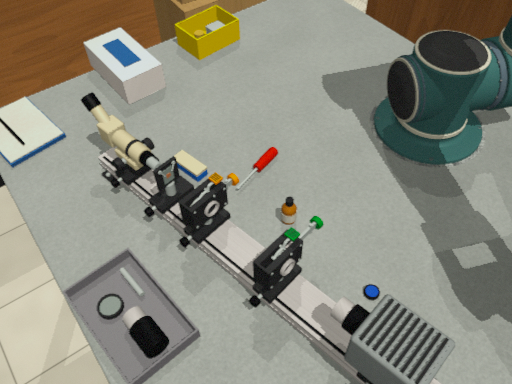

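View pics/top0.png

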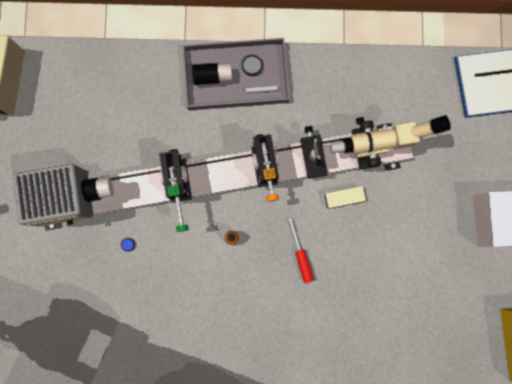

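The scene view shows the green knob at about (316,222), green pad (291,235), amber knob (233,180) and amber pad (215,179). In the top view they are at about (182,228), (173,189), (272,198) and (269,173). Next I'll triangulate all four.

```bash
cat > h.py <<'E'
import numpy as np, cv2
from rig import r
C={n:r.get_calibration(n) for n in("scene","top")}
SEED={"gk":((316,222),(182,228)),"gp":((291,235),(173,189)),"ak":((233,180),(272,198)),"ap":((215,179),(269,173))}
def blobs(im,col):
    h=cv2.cvtColor(im,cv2.COLOR_BGR2HSV)
    lo,hi=((50,110,40),(85,255,255)) if col=="g" else ((8,170,120),(24,255,255))
    n,_,s,c=cv2.connectedComponentsWithStats(cv2.inRange(h,lo,hi))
    return [(c[i],s[i]) for i in range(1,n) if s[i][4]>8]
def ray(n,uv):
    c=C[n];d=np.array([(uv[0]-c["cx"])/c["fx"],(uv[1]-c["cy"])/c["fy"],1]);R=c["R"]
    d=R.T@d; return -R.T@c["t"],d/np.linalg.norm(d)
def plane(n,uv,z):
    o,d=ray(n,uv);return o+d*(z-o[2])/d[2]
def tri(a,b):
    A=0;B=0;P=[ray("scene",a),ray("top",b)]
    for o,d in P:
        M=np.eye(3)-np.outer(d,d);A=A+M;B=B+M@o
    X=np.linalg.solve(A,B);return X,[np.linalg.norm(np.cross(X-o,d)) for o,d in P]
E
python3 - <<'E'
from h import *
np.set_printoptions(precision=1,suppress=True)
S=cv2.imread("pics/scene0.png");T=cv2.imread("pics/top0.png")
B={(n,c):blobs(i,c) for n,i in(("scene",S),("top",T)) for c in "ga"}
for k,v in B.items():print(k,[(b[0],b[1]) for b in v])
for k,(a,b) in SEED.items():
    f=lambda n,p:min(B[n,k[0]],key=lambda q:np.hypot(*(q[0]-p)))[0]
    a,b=f("scene",a),f("top",b); z=115 if k[1]=="k" else 161
    print(k,a,b,tri(a,b),plane("scene",a,z),plane("top",b,z))
for uv,z in(((231,238),72),((127,244),8)):print(plane("top",uv,z))
v=np.vstack([cv2.resize(S[150:270,180:340],None,fx=5,fy=5,interpolation=2)])
cv2.imwrite("pics/c1.png",v)
E
```

```text
('scene', 'g') [(array([504.2,  52.9]), array([501,  48,   7,  10,  16], dtype=int32)), (array([485.5,  82.2]), array([481,  79,   9,   8,  16], dtype=int32)), (array([429.3,  82.8]), array([427,  81,   5,   5,   9], dtype=int32)), (array([449.1,  85.1]), array([447,  80,   5,  11,  16], dtype=int32)), (array([428.4,  90.5]), array([427,  88,   4,   5,  11], dtype=int32)), (array([438.2,  89.6]), array([436,  88,   6,   5,  11], dtype=int32)), (array([470. ,  90.8]), array([468,  88,   5,   7,  15], dtype=int32)), (array([431.1,  95.2]), array([429,  93,   5,   5,  10], dtype=int32)), (array([461.3,  94.8]), array([458,  92,   7,   7,  18], dtype=int32)), (array([482.8,  94.4]), array([482,  92,   3,   6,   9], dtype=int32)), (array([479.8,  98.9]), array([478,  95,   5,   9,  11], dtype=int32)), (array([431.3, 102.3]), array([429, 100,   6,   5,   9], dtype=int32)), (array([456.9, 105.8]), array([454, 102,   8,   7,  17], dtype=int32)), (array([468.3, 105.7]), array([463, 103,  12,   6,  23], dtype=int32)), (array([427.9, 113.2]), array([426, 109,   4,   9,  12], dtype=int32)), (arr
[... 2394 characters left out ...]
221.5] [181.8 227.6] (array([489.7, 121.2, 115.7]), [np.float64(0.364872605542592), np.float64(0.3648726055427704)]) [489.  121.1 115. ] [490.  121.1 115. ]
gp [291.5 234. ] [173.1 190.4] (array([563.6, 135. , 155.4]), [np.float64(0.9955116434436162), np.float64(0.995511643443508)]) [566.9 137.1 161. ] [562.2 134.7 161. ]
ak [233.5 178.3] [272.  197.4] (array([556.6, -65.3, 115.4]), [np.float64(0.516926589391461), np.float64(0.516926589391636)]) [556.  -65.3 115. ] [557.  -65.6 115. ]
ap [215.5 178.2] [269.2 173.4] (array([601.6, -57.3, 154.9]), [np.float64(0.02691220665328612), np.float64(0.026912206653326057)]) [604.  -52.6 161. ] [600.6 -57.1 161. ]
[471.4  19.9  72. ]
[454.7 259.5   8. ]
```

View pics/c1.png

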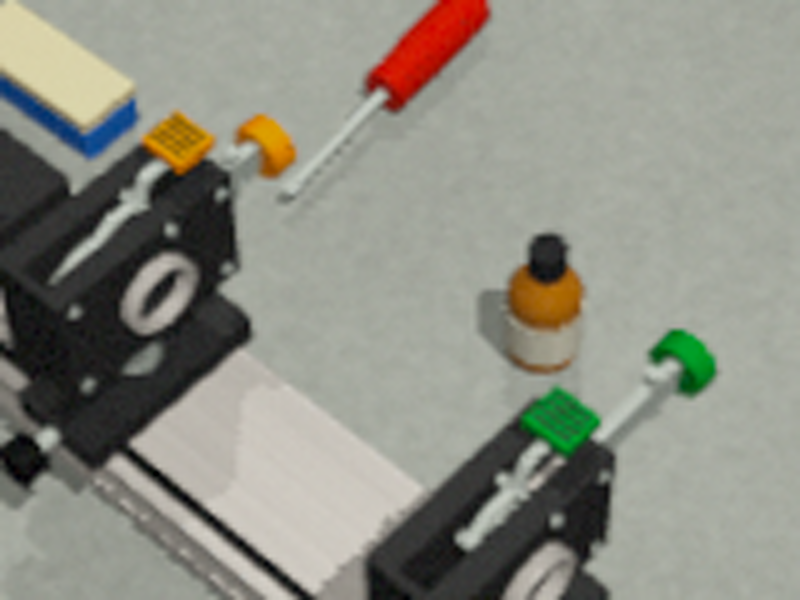

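The crop confirms that the fittings and knobs are where I measured them. Both units have a yaw of about 11°, and the bottle stands about 100 mm from the green knob. I'll push green first with shut fingers tilted about 40°, so I'm computing that approach.

```bash
cat >> h.py <<'E'
from scipy.spatial.transform import Rotation as Ro
np.set_printoptions(precision=2,suppress=True)
YAW=np.radians(11);F=np.array([np.cos(YAW),np.sin(YAW),0]);Y=np.array([-F[1],F[0],0])
def goal(tilt,sgn):
    t=np.radians(tilt);x=np.sin(t)*F-np.cos(t)*np.array([0,0,1]);y=sgn*Y
    return Ro.from_matrix(np.c_[x,y,np.cross(x,y)])
def rel(pos,tilt,sgn):
    s=r.observe();R=Ro.from_rotvec(s["tcp_rot"]);G=goal(tilt,sgn)
    print("t",s["time_s"],"pos",s["tool_pos"],"F",s["force"],"open",s["opening"],"q",s["joint_positions"])
    d=np.array(pos)-s["tool_pos"]
    print("turn deg",np.degrees((R.inv()*G).as_rotvec()),"shift now",R.inv().apply(d),"shift after turn",G.inv().apply(d))
E
python3 - <<'E'
from h import *
print(Ro.from_rotvec(r.observe()["tcp_rot"]).as_matrix())
face=np.array([489.8,121.1,115])-6*F
t=np.radians(40)
off=11*np.array(goal(40,1).as_matrix()[:,0])+11*(np.cos(t)*F+np.sin(t)*np.array([0,0,1]))
pre=face-40*F-off
print("face",face,"TCP at contact",face-off,"pre",pre)
for s in(1,-1):rel(pre+[0,0,130],0,s);rel(pre+[0,0,130],40,s)
E
```

```text
[[-0.    0.34  0.94]
 [-0.    0.94 -0.34]
 [-1.   -0.   -0.  ]]
face [483.91 119.96 115.  ] TCP at contact [468.7  117.   116.36] pre [429.43 109.37 116.36]
t 0.1 pos [229.37 634.66 241.61] F [ 0.64  0.84 -0.03] open 85.26542224388936 q [ 1.19  0.12  1.44  0.    1.58 -0.04]
turn deg [-30.87  -0.02   0.06] shift now [  -4.3  -426.03  366.69] shift after turn [  -4.74 -553.82   96.15]
t 0.1 pos [229.37 634.66 241.61] F [ 0.64  0.84 -0.03] open 85.26542224388936 q [ 1.19  0.12  1.44  0.    1.58 -0.04]
turn deg [-29.57 -39.03  10.83] shift now [  -4.3  -426.03  366.69] shift after turn [  58.17 -553.82   76.71]
t 0.1 pos [229.37 634.66 241.61] F [ 0.64  0.84 -0.03] open 85.26542224388936 q [ 1.19  0.12  1.44  0.    1.58 -0.04]
turn deg [149.13   0.08   0.03] shift now [  -4.3  -426.03  366.69] shift after turn [ -4.74 553.82 -96.15]
t 0.1 pos [229.37 634.66 241.61] F [ 0.64  0.84 -0.03] open 85.26542224388936 q [ 1.19  0.12  1.44  0.    1.58 -0.04]
turn deg [141.3   14.28  51.46] shift now [  -4.3  -426.03  366.69] shift after turn [ 58.17 553.82 -76.71]
```

Call:
apply_moves --plan '[[[-10.3,0,0],[0,0,0],0],[[-10.3,0,0],[0,0,0],0],[[-10.3,0,0],[0,0,0],0],[[0,0,0],[0,-46,8],0],[[0,0,0],[0,-46,8],0],[[0,0,0],[0,-46,8],0],[[0,0,0],[0,-46,8],0],[[0,0,0],[0,-46,8],0],[[0,0,0],[0,-46,8],0],[[0,0,0],[0,-46,8],0],[[0,0,0],[0,-46,8],0],[[0,0,0],[0,-46,8],0],[[0,0,0],[0,-46,8],0],[[0,0,0],[0,-46,8],0],[[0,0,0],[0,-46,8],0],[[0,-10,0],[0,0,0],0],[[0,-10,0],[0,0,0],0],[[0,-10,0],[0,0,0],0],[[0,-10,0],[0,0,0],0],[[0,0,0],[0,0,0],0]]'

```text
time_s: 2.6
tool_pos: [447.8, 117.2, 239.7]
tcp_rot: [-0.086, 0.886, 0.178]
force: [-0.7, 0.4, 0.4]
opening: 0.0
```

```bash
python3 - <<'E'
from h import *
rel([429.4,109.4,116.4],40,1)
cv2.imwrite("pics/s1.png",r.camera("scene"))
E
```

```text
t 2.6 pos [447.79 117.22 239.72] F [-0.71  0.35  0.41] open 0.03505224502641006 q [ 0.21 -0.83  2.26 -0.01  1.03 -1.55]
turn deg [ 0.04 -0.93  0.06] shift now [ 83.43  -4.02 -92.9 ] shift after turn [ 81.91  -4.17 -94.24]
```

View pics/s1.png

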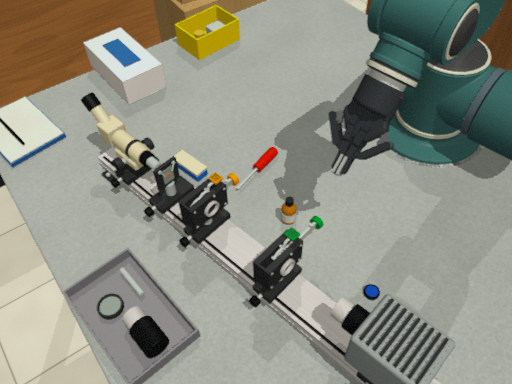

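Joint 2 is at its lower limit (-0.83), so a 40° tilt is too much this close in. I'll use about 20° instead.

Call:
apply_moves --plan '[[[0,9.5,0],[0,0,0],0],[[0,9.5,0],[0,0,0],0],[[0,0,0],[0,0,0],0]]'

```text
time_s: 3.02
tool_pos: [449.5, 117.3, 244.1]
tcp_rot: [-0.118, 1.214, 0.166]
force: [0.4, -0.3, -0.3]
opening: 0.2
```

```bash
python3 - <<'E'
from h import *
face=np.array([489.8,121.1,115])-6*F
t=np.radians(20)
off=11*np.array(goal(20,1).as_matrix()[:,0])+11*(np.cos(t)*F+np.sin(t)*np.array([0,0,1]))
print(off,face-off)
rel(face-off-25*F,20,1)
rel(face-off-25*F+[0,0,50],20,1)
E
```

```text
[13.84  2.69 -6.57] [470.07 117.26 121.57]
t 3.025 pos [449.49 117.33 244.14] F [ 0.42 -0.29 -0.28] open 0.22611591151372978 q [ 0.2  -0.6   2.06 -0.01  1.33 -1.56]
turn deg [-0.01  0.19  0.08] shift now [113.39  -3.85 -46.81] shift after turn [113.53  -3.99 -46.45]
t 3.025 pos [449.49 117.33 244.14] F [ 0.42 -0.29 -0.28] open 0.22611591151372978 q [ 0.2  -0.6   2.06 -0.01  1.33 -1.56]
turn deg [-0.01  0.19  0.08] shift now [ 66.46  -3.91 -29.56] shift after turn [ 66.55  -3.99 -29.34]
```

Call:
apply_moves --plan '[[[0,0,0],[28.4,-1,-11.7],0],[[0,0,0],[28.4,-1,-11.7],0],[[0,0,0],[28.4,-1,-11.7],0],[[0,0,0],[28.4,-1,-11.7],0],[[0,0,0],[0,0,0],0]]'

```text
time_s: 3.65
tool_pos: [443.8, 112.0, 118.6]
tcp_rot: [-0.118, 1.213, 0.166]
force: [0.8, -0.6, 1.1]
opening: -0.3
```

```bash
python3 - <<'E'
from h import *
f=np.array([470.07,117.26,121.57])
rel(f,20,1)
s=cv2.resize(r.camera("scene")[170:290,240:400],None,fx=5,fy=5,interpolation=2)
cv2.imwrite("pics/s2.png",s)
E
```

```text
t 3.65 pos [443.81 112.04 118.65] F [ 0.79 -0.56  1.06] open -0.29298196834291557 q [ 0.19 -0.57  2.24 -0.    1.11 -1.57]
turn deg [-0.01  0.27  0.08] shift now [ 6.53  0.13 26.13] shift after turn [ 6.41  0.12 26.16]
```

View pics/s2.png

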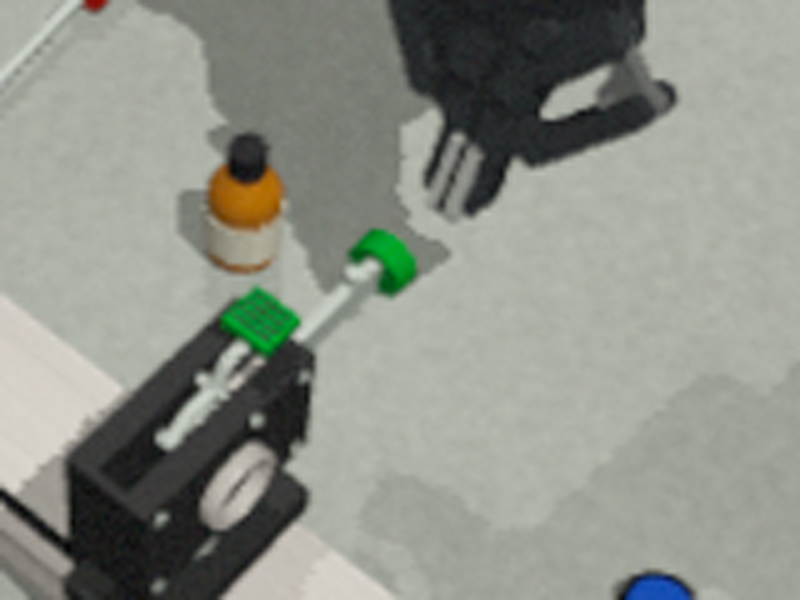

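The shut fingertips are lined up about 25 mm in front of the green knob (crop px 385,260). I'll advance and push 38 mm past the expected contact, then finish in small steps while checking force.

Call:
apply_moves --plan '[[[0,0,0],[1.3,0,5.2],0],[[0,0,0],[1.3,0,5.2],0],[[0,0,0],[1.3,0,5.2],0],[[0,0,0],[1.3,0,5.2],0],[[0,0,0],[1.3,0,5.2],0],[[0,0,0],[1.7,0,4.7],0],[[0,0,0],[1.7,0,4.7],0],[[0,0,0],[1.7,0,4.7],0],[[0,0,0],[0,0,0],0]]'

```text
time_s: 4.82
tool_pos: [486.0, 120.3, 122.6]
tcp_rot: [-0.117, 1.213, 0.167]
force: [-3.0, -0.8, 0.7]
opening: 0.2
```

Call:
apply_moves --plan '[[[0,0,0],[1.7,0,4.7],0],[[0,0,0],[1.7,0,4.7],0],[[0,0,0],[1.7,0,4.7],0],[[0,0,0],[1.7,0,4.7],0],[[0,0,0],[1.0,0,2.8],0],[[0,0,0],[0,0,0],0]]'

```text
time_s: 5.58
tool_pos: [508.2, 124.6, 122.8]
tcp_rot: [-0.117, 1.213, 0.167]
force: [-4.6, -0.1, -1.2]
opening: 0.0
```

```bash
python3 - <<'E'
from h import *
f=np.array([470.07,117.26,121.57])
rel(f+44*F,20,1)
s=cv2.resize(r.camera("scene")[170:290,240:400],None,fx=5,fy=5,interpolation=2)
cv2.imwrite("pics/s3.png",s)
E
```

```text
t 5.575 pos [508.2  124.63 122.76] F [-4.63 -0.14 -1.21] open 0.010996889323021808 q [ 0.19 -0.39  2.12 -0.    1.06 -1.57]
turn deg [-0.    0.28  0.07] shift now [2.9  0.04 4.43] shift after turn [2.88 0.04 4.44]
```

View pics/s3.png

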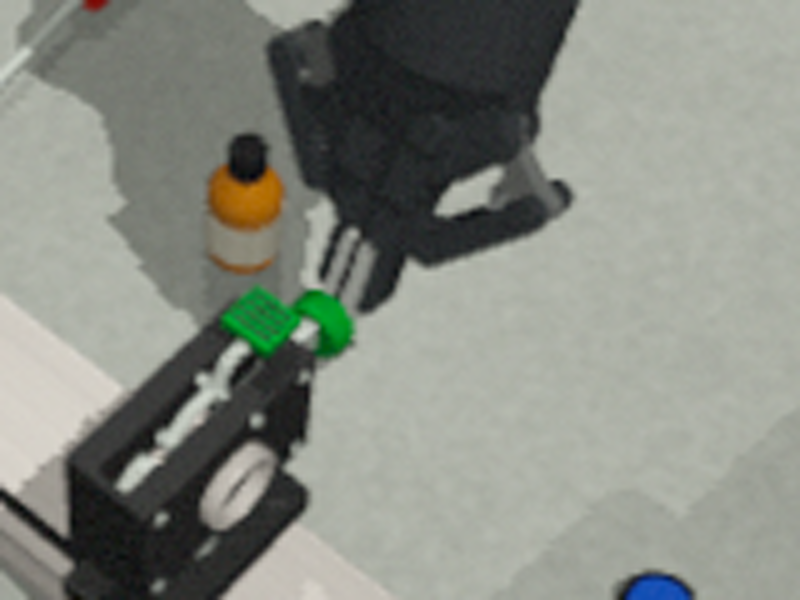

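The push is working: the knob is nearly home and the force is a spring-like 4.6 N. I'll go on to the stop in 2 mm steps.

Call:
apply_moves --plan '[[[0,0,0],[0.7,0,1.9],0],[[0,0,0],[0.7,0,1.9],0],[[0,0,0],[0,0,0],0]]'

```text
time_s: 6.0
tool_pos: [512.1, 125.4, 122.8]
tcp_rot: [-0.117, 1.213, 0.167]
force: [-4.9, 0.2, -1.1]
opening: -0.2
```

Call:
apply_moves --plan '[[[0,0,0],[0.7,0,1.9],0],[[0,0,0],[0,0,0],0]]'

```text
time_s: 6.25
tool_pos: [514.1, 125.8, 122.8]
tcp_rot: [-0.117, 1.213, 0.167]
force: [-6.3, -0.1, -1.6]
opening: 0.1
```

Call:
apply_moves --plan '[[[0,0,0],[0.5,0,1.4],0],[[0,0,0],[0,0,0],0]]'

```text
time_s: 6.5
tool_pos: [514.7, 126.0, 122.5]
tcp_rot: [-0.118, 1.215, 0.167]
force: [-18.6, -2.3, 3.7]
opening: 0.1
```

```bash
python3 - <<'E'
from h import *
print(r.observe()["force"],r.observe()["tool_pos"])
S,T=r.camera("scene"),r.camera("top")
for n,i in(("scene",S),("top",T)):
    print(n,[b[0] for b in blobs(i,"g") if b[1][4]>25])
E
```

```text
[-18.65  -2.3    3.75] [514.71 125.95 122.53]
scene [array([466.69, 140.86]), array([295.93, 234.53])]
top [array([173.05, 190.33]), array([178.4 , 206.64])]
```

The force jumped from 6.3 to 18.6 N over about 0.6 mm, which is the rigid stop. I'll hold briefly and then back off.

Call:
apply_moves --plan '[[[0,0,0],[0,0,0],0],[[0,0,0],[-1.7,0,-4.7],0],[[0,0,0],[-1.7,0,-4.7],0],[[0,0,0],[-1.7,0,-4.7],0],[[0,0,0],[-1.7,0,-4.7],0],[[0,0,0],[-3.4,0,-9.4],0],[[0,0,0],[-3.4,0,-9.4],0],[[0,0,0],[-3.4,0,-9.4],0],[[0,0,0],[-3.4,0,-9.4],0],[[0,0,0],[-47,0,17],0],[[0,0,0],[-47,0,17],0],[[0,10,0],[0,0,0],0],[[0,10,0],[0,0,0],0],[[0,0,0],[0,0,0],0]]'

```text
time_s: 8.35
tool_pos: [456.9, 114.7, 221.6]
tcp_rot: [-0.151, 1.563, 0.149]
force: [0.9, -0.6, 0.5]
opening: -0.0
```

```bash
python3 - <<'E'
from h import *
S,T=r.camera("scene"),r.camera("top")
B={n:[b[0] for b in blobs(i,"g") if b[1][4]>25] for n,i in(("scene",S),("top",T))};print(B)
k=max((b for b in B["top"] if abs(b[0]-178)<12),key=lambda b:b[1]);p=plane("top",k,115)
print("travel",(p-[490,121.1,115])@F)
rel([601,-57.2,200],0,1)
E
```

```text
{'scene': [array([384.39,   5.68]), array([402.9,   7.3]), array([366.65,  81.15]), array([469.56, 144.87]), array([307.24, 230.87]), array([291.6 , 233.95])], 'top': [array([173.2 , 190.51])]}
travel 79.84025829956315
t 8.45 pos [456.04 114.6  222.1 ] F [ 0.02 -0.34 -1.55] open 0.18567323931927335 q [ 0.19 -0.34  1.89 -0.    1.58 -1.57]
turn deg [-0.03  0.41  0.07] shift now [  23.13 -196.22  109.44] shift after turn [  22.1  -196.3   109.51]
```

Call:
apply_moves --plan '[[[0,0.4,0],[0,-39,22],0],[[0,0,0],[0,-39,22],0],[[0,0,0],[0,-39,22],0],[[0,0,0],[0,-39,22],0],[[0,0,0],[0,-40,21.5],0],[[0,0,0],[0,0,0],0]]'

```text
time_s: 9.2
tool_pos: [601.2, -58.8, 223.0]
tcp_rot: [-0.15, 1.565, 0.147]
force: [-0.1, -0.7, 0.2]
opening: 0.3
```

```bash
python3 - <<'E'
from h import *
S,T=r.camera("scene"),r.camera("top")
B=[b[0] for b in blobs(T,"g") if b[1][4]>25];print(B)
for b in B: print("travel",(plane("top",b,115)-[490,121.1,115])@F)
rel([601,-57.2,176],0,1)
v=np.hstack([cv2.resize(i,None,fx=4,fy=4,interpolation=2) for i in(S[130:270,160:260],T[110:250,220:320])])
cv2.imwrite("pics/s4.png",v)
E
```

```text
[array([173.16, 190.43]), array([179.3 , 213.55])]
travel 80.01563582900091
travel 29.862618497225146
t 9.3 pos [600.2  -56.87 223.3 ] F [-0.17  0.77  0.45] open 0.28554403820285273 q [-0.14 -0.04  1.63 -0.    1.55 -1.9 ]
turn deg [-0.06  0.02  0.09] shift now [47.3  -0.4   0.71] shift after turn [47.3  -0.48  0.73]
```

View pics/s4.png

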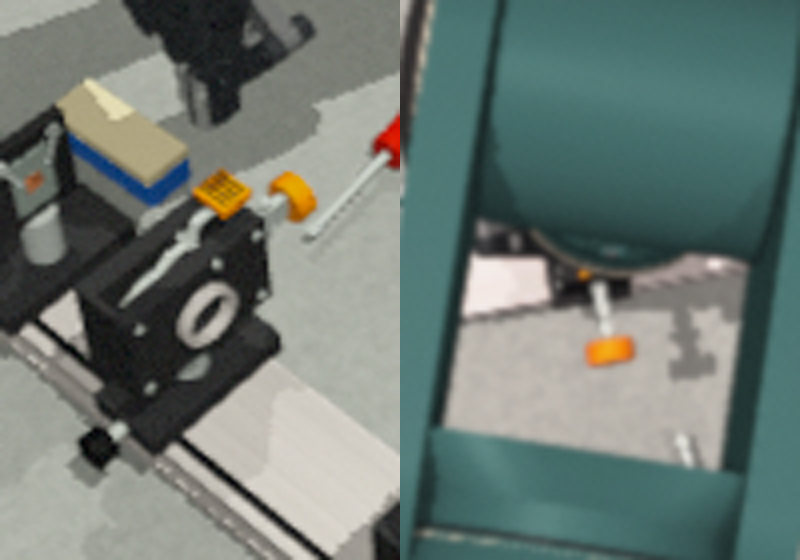

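The green slide is on its catch, with 29.9 mm travel measured. The shut fingers are over the amber pad. I'll descend to just above it and then press in small steps.

Call:
apply_moves --plan '[[[0,0,0],[15,0,0],0],[[0,0,0],[15,0,0],0],[[0,0,0],[12,0,0],0],[[0,0,0],[5,0,0],0],[[0,0,0],[2,0,0],0],[[0,0,0],[0,0,0],0]]'

```text
time_s: 10.05
tool_pos: [601.1, -57.0, 174.0]
tcp_rot: [-0.151, 1.567, 0.149]
force: [-0.3, 0.2, 0.2]
opening: 0.1
```

Call:
apply_moves --plan '[[[0,0,0],[2,0,0],0],[[0,0,0],[2,0,0],0],[[0,0,0],[0,0,0],0]]'

```text
time_s: 10.42
tool_pos: [600.7, -57.2, 170.7]
tcp_rot: [-0.152, 1.567, 0.149]
force: [-7.7, -0.9, 7.9]
opening: -0.3
```

There's an unexpected sideways force of -7.7 N in x, so I'll look before pressing harder.

```bash
python3 - <<'E'
from h import *
S=r.camera("scene");s=r.observe();print(s["tool_pos"],s["force"],s["torque"])
cv2.imwrite("pics/s5.png",cv2.resize(S[120:220,160:260],None,fx=6,fy=6,interpolation=2))
E
```

```text
[600.62 -57.24 170.73] [-8.38 -0.82  8.84] [-0.15  1.35  0.03]
```

View pics/s5.png

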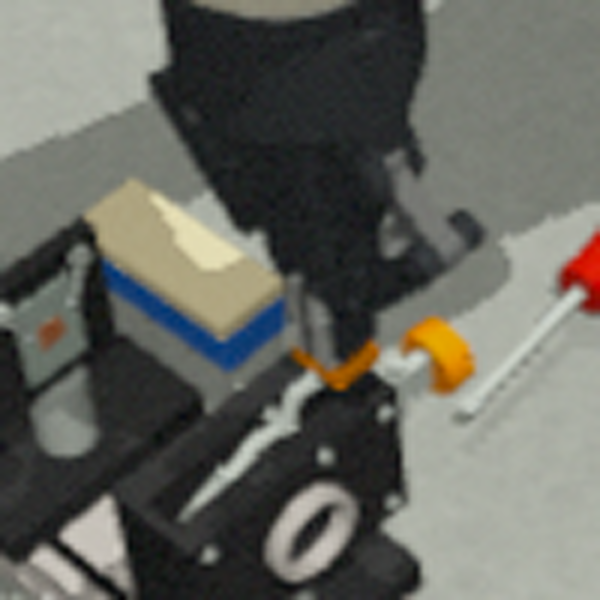

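The tips sit squarely on the pad. The sideways force is most likely friction as the lever front swings down and forward, so I'll keep pressing with a slight move back towards the robot.

Call:
apply_moves --plan '[[[0,0,0],[1.5,0,-0.7],0],[[0,0,0],[0,0,0],0]]'

```text
time_s: 10.72
tool_pos: [599.8, -57.4, 169.3]
tcp_rot: [-0.152, 1.567, 0.149]
force: [-9.9, -1.2, 9.3]
opening: 0.0
```

```bash
python3 - <<'E'
from h import *
S=r.camera("scene");print([b[0] for b in blobs(S,"a") if b[1][4]>20 and 170<b[0][1]<200])
E
```

```text
[array([233.2, 178.2]), array([216.88, 180.85])]
```

The sideways force grew even while I moved with it, so the rear edge of the fingertips is probably catching the lever neck behind the pad. I'll lift, shift 6 mm towards the robot and press on the front part of the pad.

Call:
apply_moves --plan '[[[0,0,0],[-8,0,0],0],[[0,0,0],[0,0,-5.5],0],[[0,0,0],[4,0,0],0],[[0,0,0],[2,0,0],0],[[0,0,0],[0,0,0],0]]'

```text
time_s: 11.4
tool_pos: [594.7, -58.2, 169.8]
tcp_rot: [-0.151, 1.567, 0.149]
force: [-1.2, -0.2, -0.5]
opening: -0.0
```

Call:
apply_moves --plan '[[[0,0,0],[1.5,0,0],0],[[0,0,0],[1.5,0,0],0],[[0,0,0],[0,0,0],0]]'

```text
time_s: 11.78
tool_pos: [594.8, -58.2, 167.2]
tcp_rot: [-0.151, 1.567, 0.149]
force: [0.4, -0.5, 1.7]
opening: 0.6
```

That is a clean vertical contact, which confirms the cause. I'll keep pressing.

Call:
apply_moves --plan '[[[0,0,0],[1.5,0,0],0],[[0,0,0],[1.5,0,0],0],[[0,0,0],[0,0,0],0]]'

```text
time_s: 12.15
tool_pos: [594.4, -58.4, 165.0]
tcp_rot: [-0.152, 1.568, 0.149]
force: [-9.5, -0.5, 9.5]
opening: 0.4
```

Call:
apply_moves --plan '[[[0,0,0],[1,0,0],0],[[0,0,0],[1,0,0],0],[[0,0,0],[0,0,0],0]]'

```text
time_s: 12.52
tool_pos: [594.5, -58.4, 164.5]
tcp_rot: [-0.152, 1.567, 0.149]
force: [-17.1, 0.2, 22.5]
opening: 0.1
```

```bash
python3 - <<'E'
from h import *
S=r.camera("scene");print([b[0] for b in blobs(S,"a") if b[1][4]>20 and 150<b[0][1]<200])
E
```

```text
[array([243.54, 170.03]), array([216.13, 180.96])]
```

The amber knob jumped from (233,178) to (243.5,170), so the slide has sprung out. I'll lift clear and retreat.

Call:
apply_moves --plan '[[[0,0,0],[-3,0,0],0],[[0,0,0],[-10,0,0],0],[[0,0,0],[-40,0,0],0],[[0,0,0],[-50,0,0],0],[[0,0,0],[0,-40,-20],0],[[0,0,0],[0,-40,-20],0],[[0,0,0],[0,-40,-20],0],[[0,0,0],[0,-40,-20],0],[[0,0,0],[0,-40,-20],0],[[0,0,0],[0,-40,-20],0],[[0,0,0],[0,-40,0],0],[[0,0,0],[0,-40,0],0],[[0,0,0],[0,0,0],0],[[0,0,0],[0,0,0],0]]'

```text
time_s: 14.32
tool_pos: [538.0, -394.8, 265.9]
tcp_rot: [-0.151, 1.567, 0.149]
force: [-0.2, -0.2, 0.6]
opening: 0.1
```

```bash
python3 - <<'E'
from h import *
S,T=r.camera("scene"),r.camera("top");s=r.observe();print(s["time_s"],s["tool_pos"],s["force"])
A0=np.array([557,-65.6,115])-30*F
for c,o in(("g",np.array([490,121.1,115])),("a",A0)):
    for b in blobs(T,c):
        if b[1][4]>25: print(c,b[0],"travel",(plane("top",b[0],115)-o)@F)
cv2.imwrite("pics/s6.png",np.hstack([cv2.resize(i,(400,300),interpolation=3) for i in(S,T)]))
E
```

```text
14.425 [ 538.13 -394.27  266.2 ] [-0.52  0.39  0.58]
g [173.15 190.37] travel 80.14173320318076
g [179.33 213.59] travel 29.757613869181018
a [269.11 173.4 ] travel 81.09826401307602
a [274.29 211.41] travel 0.11091376607283819
a [231.66 238.02] travel -39.23697212024174
a [509.18 352.94] travel -367.639940644607
```

View pics/s6.png

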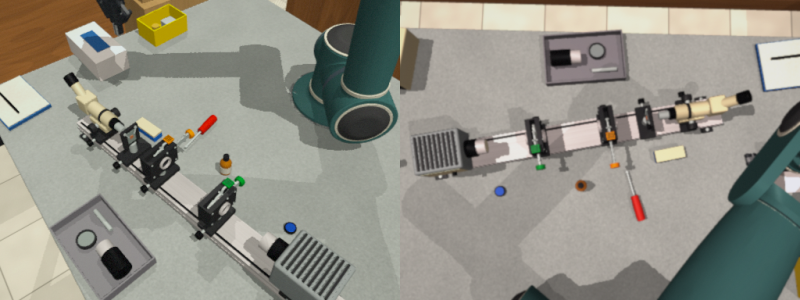

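The last view shows green at 29.8 mm and amber at 0.1 mm. The arm is clear and the loose things are in place.

```bash
python3 -c "
from rig import r
print(r.finish_job())"
```

```text
the job is handed in; nothing more can be done
None
```

The filter is changed: the green slide is on its catch and the amber slide is sprung out. I handed the job in at about 14.4 s of the 43 s allowed; the hand-in returned no verdict.

- **Green slide:** I pushed the knob with shut fingertips until the force jumped from 6 N to 19 N at the stop, held it there and let go. The last top view measured its travel at 29.8 mm.
- **Amber slide:** I pressed its pad until the slide sprung out. The last top view measured its travel at 0.1 mm.
- **Surroundings:** The bottle's position is unchanged to under 1 px. The other loose things look unmoved in the last picture; I did not measure them. The force reading was about 0 with the arm clear.

Three things did not go to plan:
- **Tilt:** The planned 40° tilt put joint 2 at its range limit, so I pushed the green knob at 20°.
- **Amber pad, first press:** It gave a sideways force of about 10 N and no release, probably from catching the lever behind the pad. I lifted and pressed about 5.5 mm nearer the front edge.
- **Amber pad, second press:** It released the slide, but ended on the pad's rigid stop at about 22 N down and 17 N sideways, more than the 3 to 4 N the pad needs.

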